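Slide the copper heat-spreader plate off its board and lay it on the soldering tray

ROBOT

A 7-joint arm with a two-finger parallel gripper is mounted at the origin on the work surface. World frame = base frame: x ahead of the robot, y to its left, z up, the work surface at z = 0. Lengths are in m, angles in rad, forces in N, time in s.
With the tool pointing down it reaches from about 0.4 to 0.85 m from the base axis. Payload 4.5 kg.
Tool frame: the origin (TCP) lies at the very end of the fingers, on their centre line; the grasp point (between the pads) lies 19 mm behind it (arm.grip_depth is the distance from the TCP to the grasp point, in m); z points along the fingers, y is the line along which they close (so a half turn about z gives the same grasp; the last joint's range is limited). The gripper opens to 88 mm and grips with 3 to 60 N. Pads are 18 mm wide; open, the fingers measure 123 mm over their backs; the gripper's body (75 mm by 187 mm) begins 45 mm behind the grasp point.
Start: joints at [1.213, 0.689, -0.195, 1.565, 0.157, 0.902, -0.215], TCP at [0.239, -0.578, 0.239] pointing down, gripper open.
Joint ranges: [-3.01, 3.01], [-0.46, 2.08], [-1.47, 1.51], [0.13, 2.56], [-1, 4.14], [0.04, 2.09], [-2.66, 2.66]. Speed limits (rad/s): [2.57, 2.57, 3.14, 3.14, 3.14, 3.14, 3.14].

INTERFACE

Orientations are given as a rotation vector (axis times angle).
In Python, from cell import arm, vision gives the robot as it stands (arm), with the cameras (vision).
- The arm moves only by the tool tcp_steps, called after "Call:" as name(argument=value, ...), one argument or row to a line, values as JSON. Schema: {"type":"object","properties":{"motion":{"type":"array","items":{"type":"number"},"minItems":6,"maxItems":30},"aperture":{"type":"number"},"grip_force":{"type":"number"},"only":{"type":"string"},"quiet":{"type":"boolean"},"lines":{"type":"string"}},"required":["motion"],"additionalProperties":false}. motion is one flat list of numbers that holds 1 to 5 rows one after another, with no inner brackets; each row has 6 numbers: dx, dy, dz in normalised numbers (1 is 1000 mm), then a rotation vector rx, ry, rz in normalised numbers (1 is 4 rad); each row shifts and turns the commanded pose from where the row before left it, along the tool's axes as they then stand; what a row does not reach is not made up. A row lasts 1/12 s, in which the tool goes at most 0.0417 m and 0.125 rad, less where a joint would pass 70% of its speed; a pose out of reach is approached as far as the arm can. aperture is the finger opening in m, set as the call begins (left out keeps the last). The fingers move at their own pace and stop on an object; grip_force is the grip in N (left out, the last holds). Time passes only in rows, so rows that do not move let the fingers close. The tool returns the time, the measured TCP pose, the force, the opening and the grip force at its end. only (a regular expression) keeps the lines of the reply that match it, lines (a string "A,B") keeps lines A to B, and quiet returns only ok. A shift or turn number past 1, either way, is cut back to 1. Input that does not fit is refused with a message, and nothing moves.
- arm.read_state(): the state, without advancing time (a new reading comes with each control period).
- vision.grab_frame(name): name is "scene" or "side" or "wrist"; returns the picture (420x560x3 uint8, red, green, blue); there is no depth.
- vision.camera_params(name): a dict with "vfov" (degrees; the focal length in pixels is half the picture's height over the tangent of half this angle, whatever the lens; pixels are square), "cx", "cy" (the principal point, pixels), "R" (3x3) and "t" (3): a world point X has camera coordinates R X + t. Camera axes: x right, y down, z forward; pixel columns grow to the right and rows downward; lengths in m; the calibration is good to about 2 mm. The wrist camera is an equidistant fisheye: a pixel r from the principal point sees the ray r / f radians off the axis. A picture is of the moment at which its call begins: read the wrist's pose just before it. camera_params takes no time and is no camera call; for the wrist camera it gives the pose at the moment of the call.
- arm.finish_job(): hands the job in; it is judged then, once.
The state is a dict: "time_s": time; "qpos": joint angles; "joint_vel": joint speeds; "joint_efforts": joint torques, N m; "tcp_pos": TCP position; "tcp_rot": TCP orientation; "force": force on the tool from outside, world axes, zero at the start; "ft_torque": the same for the moment, N m; "finger_gap": finger opening in m; "finger_force": force on a finger pad.
Only numpy, scipy, OpenCV 4.12 (cv2) and the standard library are available. Lean on these libraries where they do the work, as an engineer would, in place of code of your own. Each camera call takes 0.05 s, during which the arm holds its last target. There are 200 camera calls.

TASK

Take the copper plate for the next soldering job: push it along its lane on the red-brown board until its end sticks out past the board's open edge, on the side of the tray (without pushing it off), grip the overhanging end from above by its two long sides, and lower it onto the middle of the two black rails in the turquoise tray, lying flat and lengthwise along the rails, before letting go. Leave the aluminium plate where it is.

Things in the scene. Friction and masses are not known exactly. Their poses are not given: they have to be found in the camera images.
- copper_plate: Flat copper-coloured plate, 54 mm wide (its x) by 110 mm long (its y) by 6 mm thick, about 0.2 to 0.4 kg. Origin at the centre of its underside, z up. It lies loose in one of the two lanes of the slide board, lengthwise along the lane; which lane varies.
- aluminium_plate: Silver aluminium plate of the same size and axes, loose in the other lane of the slide board. It must stay there.
- slide_board: Fixed red-brown block 144 (x) by 220 (y) mm, origin at underside centre. Two lanes along y, 60 wide, centre lines x = -34 and +34, lane floor 45 mm above the bench. Black strips, 8 wide and 8 above the floor, line each lane's sides and +y end (y 102 to 110): no grip inside a lane. Open sheer edge at y = -110. Plate centres start at y = -45 to 0: 47 mm or more free behind (+y) for closed fingers.
- tray: Fixed turquoise shallow tray 200 (x) by 220 (y) mm, walls 16 high, 4 thick, floor up to 5 thick. Origin at the centre of its underside, z up. Inside, two black rails along y, 130 long, 8 wide, centred at x = -14 and +14, tops 35 mm above the bench. A plate centred on them lengthwise sticks out 9 mm on each side, leaving room for fingers.

How it is judged:
On the way, in this order (a step that is already met when the one before it is completed fails the run):
1. the copper plate lies on the board with its end at least 15 mm out past the open edge (y of copper_plate in the frame of slide_board below -0.07 m and z of copper_plate in the frame of slide_board between 0.04 and 0.052 m and angle between copper_plate's own z axis and vertical below 0.09 rad), for 0.1 s.
2. the copper plate, still held by the fingers, is lowered to less than 15 mm above the rails (horizontal distance between copper_plate and tray below 0.03 m and z of copper_plate in the frame of tray below 0.05 m and contact force between the fingers and copper_plate above 0.5 N), for 0.05 s.
At the end, for the whole second after the job is handed in: The copper plate rests flat (within 5 degrees) on the two rails of the tray, its centre within 20 mm of the tray's centre, its length within 15 degrees of the rails, released and at rest; the aluminium plate is within 20 mm of where it was (horizontal distance between copper_plate and tray below 0.02 m and z of copper_plate in the frame of tray between 0.031 and 0.039 m and angle between copper_plate's own z axis and vertical below 0.09 rad and angle between the y axis of copper_plate and the y axis of tray, either way round below 0.26 rad and linear speed of copper_plate below 0.02 m/s and distance of aluminium_plate from where it was at the start of the episode below 0.02 m); the robot touches nothing.
It fails at once if the aluminium plate is moved by more than 20 mm (distance of aluminium_plate from where it was at the start of the episode above 0.02 m).
It also fails if it takes over 54 s, if anything falls off the work surface, if the arm or the gripper's body presses on something with over 40 N, if the wrist force passes 120 N, or if a joint passes its speed limit or range.

## Working session

There is one attempt and no reset: what is moved stays moved. The work goes in short steps, Python scripts to look and compute and a tool call to move; the robot and the scene stay as the last step left them, time stands still between calls to the robot, and variables do not carry over. Pictures are saved under pics/ and viewed, at most 10 in all, crops included, and the job is handed in when it is done.

```bash
ls; mkdir -p pics; python3 - <<'E'
from cell import arm, vision
import cv2,numpy as np
s=arm.read_state();print(s['time_s'],s['tcp_pos'],s['tcp_rot'],s['finger_gap'])
fr=[]
for n in("scene","side"):
    im=vision.grab_frame(n);cv2.imwrite(f'pics/{n}0.png',im[:,:,::-1]);p=vision.camera_params(n);print(n,p)
E
```

```text
cell.py
pics
0.0 [ 0.23836279 -0.57708633  0.23791954] [-3.07976258e+00 -6.11291947e-01  7.76108445e-04] 0.08806630628170359
scene {'vfov': 52.77846612911838, 'cx': 275.3412302619377, 'cy': 213.36996876480268, 'R': array([[ 0.02981959,  0.99955388,  0.00168183],
       [ 0.75428799, -0.0213985 , -0.65619489],
       [-0.65586616,  0.02083605, -0.75458958]]), 't': array([-0.00465927, -0.3617514 ,  1.03418578])}
side {'vfov': 45.70931729281841, 'cx': 290.30582537166765, 'cy': 204.03107066158003, 'R': array([[-0.68495763, -0.72820066,  0.02359731],
       [-0.38127144,  0.33065482, -0.86330729],
       [ 0.62085838, -0.6003259 , -0.50412666]]), 't': array([0.37022292, 0.28303281, 0.60032542])}
```

View pics/scene0.png

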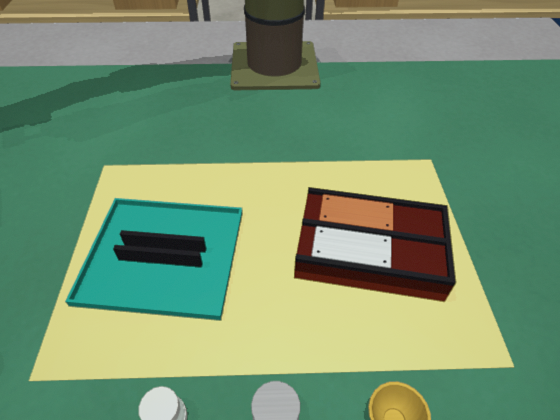

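View pics/side0.png

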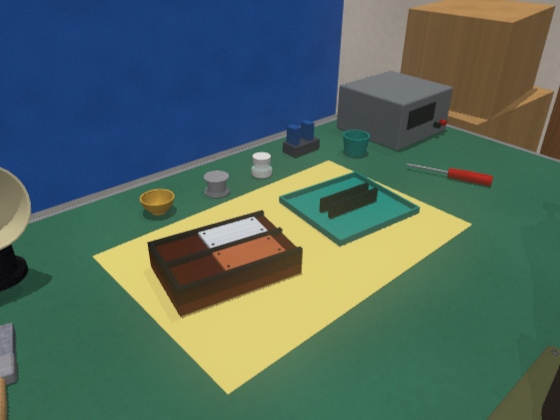

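The scene view shows the copper plate in the near lane (u 320–393, v 196–229), with the aluminium plate beside it. The open edge is at the left, around u≈300, facing the tray (u 70–242). The rails are at about (118–205, 232–266).

```bash
cat > h.py <<'E'
import cv2,numpy as np
from cell import arm, vision
def ray(n,uv,z):
    p=vision.camera_params(n);f=210/np.tan(np.radians(p['vfov'])/2);uv=np.atleast_2d(uv)
    d=np.c_[(uv[:,0]-p['cx'])/f,(uv[:,1]-p['cy'])/f,np.ones(len(uv))]@p['R'];o=-p['R'].T@p['t']
    return o+d*((z-o[2])/d[:,2])[:,None]
def big(m,k=1):
    c=cv2.findContours(m.astype(np.uint8)*255,cv2.RETR_EXTERNAL,cv2.CHAIN_APPROX_NONE)[0]
    return sorted(c,key=cv2.contourArea)[::-1][:k]
def rect(n,c,z):
    P=ray(n,c[:,0,:],z)[:,:2].astype(np.float32)*1000
    (cx,cy),s,a=cv2.minAreaRect(cv2.convexHull(P));q=cv2.boxPoints(((cx,cy),s,a))
    e=max([q[1]-q[0],q[2]-q[1]],key=np.linalg.norm)
    yaw=np.degrees(np.arctan2(-e[0],e[1]));yaw=(yaw+90)%180-90
    return np.round([cx,cy,*sorted(s),yaw],1)
def masks(im):
    h,s,v=[x.astype(int) for x in cv2.split(cv2.cvtColor(im,cv2.COLOR_RGB2HSV))]
    return dict(cu=((h<15)&(s>110)&(v>120)),al=((s<50)&(v>150)),tray=((h>80)&(h<95)&(s>150)&(v>80)),dark=(v<60),board=((h<12)|(h>168))&(s>120)&(v<119))
E
python3 - <<'E'
from h import *
for n,roi in(("scene",(170,320,60,480)),("side",(165,310,140,430))):
    im=cv2.imread(f'pics/{n}0.png')[:,:,::-1].copy();R=np.zeros(im.shape[:2],bool);R[roi[0]:roi[1],roi[2]:roi[3]]=1
    m=masks(im)
    for k,z in(('cu',.051),('al',.051),('tray',.016)):
        c=big(m[k]&R)[0];print(n,k,cv2.boundingRect(c),rect(n,c,z))
    for c in big(m['dark']&R,4):print('dark',cv2.boundingRect(c),cv2.contourArea(c),rect(n,c,.035),rect(n,c,.053))
# hand-picked board top corners (strip tops, z=.053)
print(ray('scene',[(310,189),(446,206),(452,276),(297,262)],.053).round(3))
print(ray('side',[(150,249),(264,215),(299,259),(187,0)],.053)[:3].round(3))
im=cv2.imread('pics/scene0.png');a=cv2.resize(im[180:305,285:465],None,fx=4.2,fy=4.2,interpolation=2);cv2.imwrite('pics/b.png',a)
E
```

```text
scene cu (319, 195, 74, 35) [522.9 113.8  55.1 110.  -12.1]
scene al (312, 227, 79, 41) [588.9  97.   54.9 110.  -12.2]
scene tray (66, 199, 175, 121) [ 566.1 -186.9  202.8  219.2   -7.4]
dark (295, 188, 160, 106) 4111.0 [558.9 139.3 167.5 224.3 -12.3] [572.8 133.5 161.6 216.3 -12.3]
dark (114, 231, 92, 36) 2358.0 [ 572.6 -184.4   53.   135.8   -7.4] [ 586.  -178.8   51.2  131.    -7.4]
dark (325, 216, 1, 1) 0.0 [517.5  67.8   0.    0.    0. ] [532.9  64.5   0.    0.    0. ]
dark (387, 225, 1, 1) 0.0 [538.6 162.2   0.    0.    0. ] [553.2 155.6   0.    0.    0. ]
side cu (213, 235, 72, 35) [520.8 115.6  54.7 109.8 -12.1]
side al (199, 217, 68, 31) [586.6  98.4  54.7 110.  -12.2]
side tray (332, 190, 79, 35) [ 494.4 -192.8   92.9  175.8    6.2]
dark (148, 212, 115, 86) 1629.5 [574.3 129.8 160.5 233.6 -12.3] [553.4 144.3 154.8 225.3 -12.3]
dark (320, 183, 58, 35) 989.5 [ 544.2 -168.9   67.   158.1   -7.4] [ 524.3 -143.7   64.6  152.4   -7.4]
dark (243, 238, 7, 4) 4.0 [568.1  83.1   7.9   9.9  30.4] [547.3  99.4   7.6   9.6  30.4]
dark (251, 237, 4, 3) 1.0 [564.3  70.9   3.2   7.2  20.8] [543.7  87.5   3.    6.9  20.8]
[[0.475 0.046 0.053]
 [0.518 0.255 0.053]
 [0.645 0.226 0.053]
 [0.616 0.016 0.053]]
[[0.631 0.235 0.053]
 [0.589 0.023 0.053]
 [0.448 0.069 0.053]]
```

View pics/b.png

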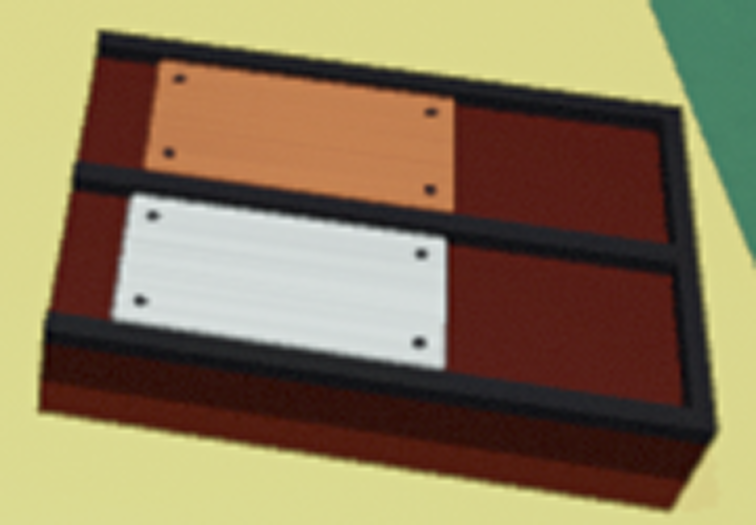

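```bash
cat >> h.py <<'E'
from scipy.spatial.transform import Rotation as Ro
def delta(xyz,yaw):  # tool y along board/tray x axis turned by yaw (deg)
    a=np.radians(yaw);T=np.c_[[-np.sin(a),np.cos(a),0],[np.cos(a),np.sin(a),0],[0,0,-1]]
    s=arm.read_state();C=Ro.from_rotvec(s['tcp_rot'])
    d=C.inv().apply(np.array(xyz)-s['tcp_pos']);r=(C.inv()*Ro.from_matrix(T)).as_rotvec()
    print('t',round(s['time_s'],2),'tcp',s['tcp_pos'].round(4),'dtool',d.round(4),'rot',r.round(3),'F',np.round(s['force'],1),'gap',round(s['finger_gap'],4))
E
python3 - <<'E'
from h import *
q=ray('scene',[(308.1,187.1),(447.4,205.2),(455.5,282.9),(296.4,255)],.053)[:,:2];print(q.round(4))
print([round(np.linalg.norm(q[i]-q[i-1])*1000) for i in range(4)])
B=q.mean(0);a=np.radians(-12.2);M=np.array([[np.cos(a),np.sin(a)],[-np.sin(a),np.cos(a)]])
print('board',B.round(4),'corners',(M@(q-B).T).T.round(4).tolist(),'cu',M@(np.array([.5219,.1147])-B),'al',M@(np.array([.5877,.0977])-B))
delta([.5386,.1919,.15],-12.2)
E
```

```text
[[0.4704 0.0437]
 [0.5161 0.258 ]
 [0.656  0.2272]
 [0.6042 0.0163]]
[137, 219, 143, 217]
board [0.5617 0.1363] corners [[-0.0696, -0.1098], [-0.0703, 0.1093], [0.073, 0.1087], [0.0669, -0.1083]] cu [-0.03431675 -0.02952965] al [ 0.03358974 -0.03224055]
t 0.1 tcp [ 0.2384 -0.5771  0.238 ] dtool [ 0.5712 -0.5959  0.0889] rot [-0.002 -0.001 -0.966] F [ 0.2  0.1 -0.1] gap 0.0883
```

The rows are not in the units I measure in: turns go in shares of 4 rad. I convert before sending: -0.12 rad is -0.03.

Call:
tcp_steps(
  motion=[0, 0, 0, 0, 0, -0.03, 0, 0, 0, 0, 0, -0.03, 0, 0, 0, 0, 0, -0.03, 0, 0, 0, 0, 0, -0.03, 0, 0, 0, 0, 0, -0.03],
  aperture=0,
  grip_force=20,
)

```text
time_s: 0.52
tcp_pos: [0.2384, -0.5773, 0.2383]
tcp_rot: [-2.758, -1.503, 0.0]
force: [0.4, 0.5, -0.5]
finger_gap: 0.0567
finger_force: 0.0
```

Call:
tcp_steps(
  motion=[0, 0, 0, 0, 0, -0.03, 0, 0, 0, 0, 0, -0.03, 0, 0, 0, 0, 0, -0.03, 0.02, 0.003, 0, 0, 0, -0.0015, 0.03, 0.005, 0, 0, 0, 0],
)

```text
time_s: 0.93
tcp_pos: [0.2549, -0.5325, 0.2377]
tcp_rot: [2.45, 1.966, -0.002]
force: [0.4, -0.7, 0.3]
finger_gap: 0.0234
finger_force: 0.0
```

Call:
tcp_steps(
  motion=[0.038, 0.006, 0, 0, 0, 0, 0.038, 0.006, 0, 0, 0, 0, 0.038, 0.006, 0, 0, 0, 0, 0.038, 0.006, 0, 0, 0, 0, 0.038, 0.006, 0, 0, 0, 0],
)

```text
time_s: 1.35
tcp_pos: [0.3267, -0.3494, 0.2386]
tcp_rot: [-2.445, -1.972, 0.0]
force: [1.0, -0.5, -0.4]
finger_gap: 0.0008
finger_force: 0.0
```

Call:
tcp_steps(
  motion=[0.038, 0.006, 0, 0, 0, 0, 0.038, 0.006, 0, 0, 0, 0, 0.038, 0.006, 0, 0, 0, 0, 0.038, 0.006, 0, 0, 0, 0, 0.038, 0.006, 0, 0, 0, 0],
)

```text
time_s: 1.77
tcp_pos: [0.3962, -0.1701, 0.2386]
tcp_rot: [-2.445, -1.972, 0.0]
force: [0.8, -0.1, -0.1]
finger_gap: 0.0002
finger_force: 0.0
```

```bash
python3 -c "
from h import *
delta([.5386,.1919,.15],-12.2);print(arm.read_state()['qpos'])"
```

```text
t 1.77 tcp [ 0.3962 -0.1701  0.2386] dtool [0.384  0.0625 0.0886] rot [-0.  0. -0.] F [ 0.8 -0.1 -0.1] gap 0.0002
[ 0.60363215  0.47063898 -0.44895192  2.1120442   0.34176285  0.62812276
 -0.29561593]
```

Call:
tcp_steps(
  motion=[0.038, 0.006, 0, 0, 0, 0, 0.038, 0.006, 0, 0, 0, 0, 0.038, 0.006, 0, 0, 0, 0, 0.038, 0.006, 0, 0, 0, 0, 0.038, 0.006, 0, 0, 0, 0],
)

```text
time_s: 2.18
tcp_pos: [0.4657, 0.0094, 0.2386]
tcp_rot: [-2.445, -1.973, 0.001]
force: [1.0, -0.8, -0.0]
finger_gap: 0.0001
finger_force: 0.0
```

Call:
tcp_steps(
  motion=[0.038, 0.006, 0, 0, 0, 0, 0.038, 0.006, 0, 0, 0, 0, 0.038, 0.006, 0, 0, 0, 0, 0.038, 0.006, 0, 0, 0, 0, 0.03, 0.006, 0, 0, 0, 0],
)

```text
time_s: 2.6
tcp_pos: [0.5335, 0.1827, 0.2385]
tcp_rot: [-2.442, -1.975, -0.001]
force: [-0.2, -0.9, 1.3]
finger_gap: 0.0002
finger_force: 0.0
```

Call:
tcp_steps(
  motion=[0.012, 0.003, 0.03, 0, 0, 0, 0, 0, 0.03, 0, 0, 0, 0, 0, 0.028, 0, 0, 0, 0, 0, 0, 0, 0, 0, 0, 0, 0, 0, 0, 0],
)

```text
time_s: 3.02
tcp_pos: [0.5379, 0.1897, 0.1497]
tcp_rot: [-2.444, -1.973, 0.006]
force: [0.3, 0.9, 0.6]
finger_gap: 0.0005
finger_force: 0.0
```

```bash
python3 - <<'E'
from h import *
delta([.5386,.1919,.048],-12.2)
im=vision.grab_frame('scene');cv2.imwrite('pics/c.png',cv2.resize(im[120:300,250:480,::-1],None,fx=3,fy=3))
E
```

```text
t 3.02 tcp [0.5379 0.1897 0.1497] dtool [0.0026 0.0005 0.1017] rot [-0.003  0.002  0.   ] F [0.3 0.9 0.6] gap 0.0005
```

View pics/c.png

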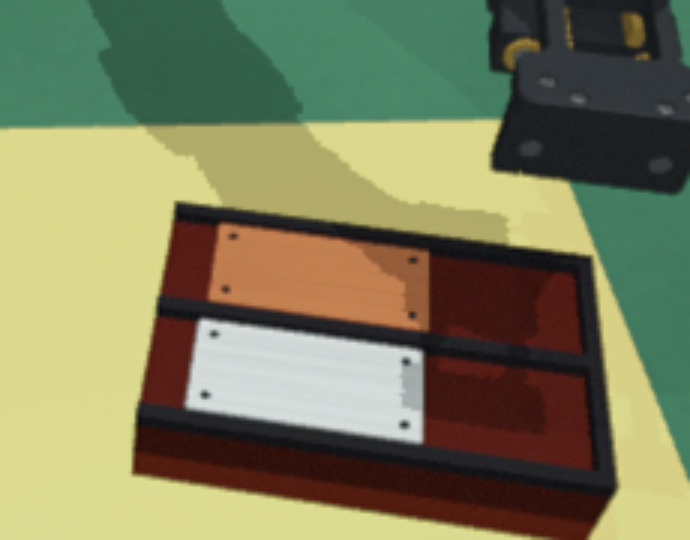

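The copper plate is unmoved (crop 210–430, 222–330) with free lane behind it. The gripper body appears in the upper right, but the fingers can't be made out. I'll check the TCP's projection in the side view.

```bash
python3 - <<'E'
from h import *
s=arm.read_state()
for n in('scene','side'):
    p=vision.camera_params(n);f=210/np.tan(np.radians(p['vfov'])/2);c=p['R']@s['tcp_pos']+p['t'];print(n,c[:2]/c[2]*f+[p['cx'],p['cy']],c[2],-p['R'].T@p['t'])
im=vision.grab_frame('side');im2=vision.grab_frame('scene')
cv2.imwrite('pics/d.png',np.hstack([im[60:360,60:400],im2[0:300,220:560]])[:,:,::-1])
E
```

```text
scene [425.04939226 170.03175858] 0.570500961489334 [ 0.95129113 -0.02463209  0.54301423]
side [200.66646764 210.63429662] 0.7446046760092133 [-0.01121772  0.53640132  0.53824807]
```

View pics/d.png

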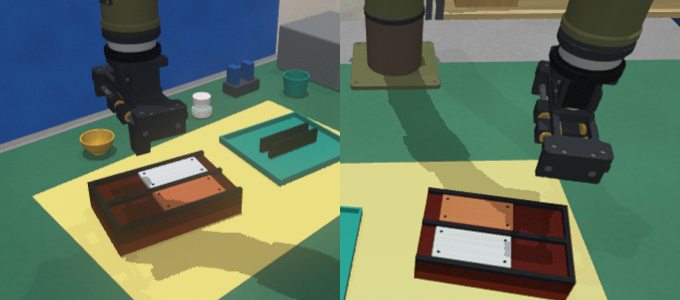

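The side and scene views agree. The body's end face hides the closed fingers, and the TCP projects to (200,211) in the side view, where the tip shows. I can descend behind the plate.

Call:
tcp_steps(
  motion=[0.003, 0, 0.03, 0, 0, 0, 0, 0, 0.03, 0, 0, 0, 0, 0, 0.025, 0, 0, 0, 0, 0, 0.01, 0, 0, 0, 0, 0, 0, 0, 0, 0],
)

```text
time_s: 3.58
tcp_pos: [0.5391, 0.1928, 0.055]
tcp_rot: [-2.445, -1.972, 0.003]
force: [-0.1, 0.1, -0.7]
finger_gap: 0.0003
finger_force: 0.0
```

Call:
tcp_steps(
  motion=[0, 0, 0.007, 0, 0, 0, 0, 0, 0, 0, 0, 0],
)

```text
time_s: 3.75
tcp_pos: [0.5404, 0.1935, 0.0496]
tcp_rot: [2.445, 1.972, 0.003]
force: [-0.5, -0.4, 0.0]
finger_gap: 0.0001
finger_force: 0.0
```

```bash
python3 -c "
from h import *
delta([.5386,.1919,.048],-12.2)"
```

```text
t 3.75 tcp [0.5404 0.1935 0.0496] dtool [-0.002  -0.0014  0.0016] rot [ 0.002 -0.001 -0.   ] F [-0.5 -0.4  0. ] gap 0.0001
```

Call:
tcp_steps(
  motion=[-0.004, -0.001, 0.0015, 0, 0, 0, -0.008, 0, 0, 0, 0, 0, -0.008, 0, 0, 0, 0, 0, -0.008, 0, 0, 0, 0, 0, -0.008, 0, 0, 0, 0, 0],
)

```text
time_s: 4.17
tcp_pos: [0.5317, 0.1584, 0.048]
tcp_rot: [-2.445, -1.973, -0.005]
force: [0.4, 3.8, 2.7]
finger_gap: 0.0007
finger_force: 1.8
```

Call:
tcp_steps(
  motion=[-0.008, 0, 0, 0, 0, 0, -0.008, 0, 0, 0, 0, 0, -0.006, 0, 0, 0, 0, 0, 0, 0, 0, 0, 0, 0],
)

```text
time_s: 4.5
tcp_pos: [0.526, 0.1343, 0.0472]
tcp_rot: [2.446, 1.97, -0.003]
force: [0.4, 1.2, 1.1]
finger_gap: 0.0003
finger_force: 0.2
```

```bash
python3 - <<'E'
from h import *
delta([.5386,.1919,.048],-12.2)
im=vision.grab_frame('side');R=np.zeros((420,560),bool);R[165:310,140:430]=1
m=masks(im)
for k in('cu','al'):
    c=big(m[k]&R)[0];print(k,rect('side',c,.051))
im2=vision.grab_frame('scene')
cv2.imwrite('pics/e.png',np.hstack([im[130:330,100:400],im2[130:330,220:520]])[:,:,::-1])
E
```

```text
t 4.5 tcp [0.526  0.1343 0.0472] dtool [ 0.059   0.0001 -0.0009] rot [-0.     0.002 -0.002] F [0.4 1.2 1.1] gap 0.0003
cu [508.5  72.4  56.7 107.9 -12.1]
al [ 730.7 -102.9   24.4   53.9   49.8]
```

View pics/e.png

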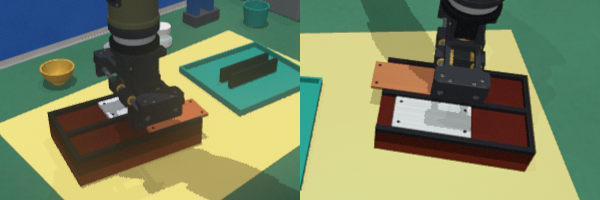

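The plate now overhangs the open edge at about board y≈-74, and the finger position gives the same figure. I'll push 13 mm more, then retreat and measure.

Call:
tcp_steps(
  motion=[-0.005, 0, 0, 0, 0, 0, -0.005, 0, 0, 0, 0, 0, -0.003, 0, 0, 0, 0, 0, 0, 0, 0, 0, 0, 0, 0.006, 0, 0, 0, 0, 0],
)

```text
time_s: 5.02
tcp_pos: [0.5241, 0.1273, 0.0469]
tcp_rot: [2.446, 1.969, -0.006]
force: [0.4, -0.2, -0.5]
finger_gap: 0.0006
finger_force: 0.0
```

Call:
tcp_steps(
  motion=[0, 0, -0.03, 0, 0, 0, 0, 0, -0.035, 0, 0, 0, 0, 0, -0.035, 0, 0, 0, 0, -0.03, 0, 0, 0, 0, 0, -0.035, 0, 0, 0, 0],
  aperture=0.088,
)

```text
time_s: 5.43
tcp_pos: [0.4643, 0.1441, 0.1492]
tcp_rot: [2.447, 1.966, 0.011]
force: [-1.0, -0.1, -1.5]
finger_gap: 0.0317
finger_force: 0.0
```

Call:
tcp_steps(
  motion=[0, -0.035, -0.02, 0, 0, 0, 0.03, -0.02, 0, 0, 0, 0, 0.03, 0, 0, 0, 0, 0, 0.03, 0, 0, 0, 0, 0, 0, 0, 0, 0, 0, 0],
)

```text
time_s: 5.85
tcp_pos: [0.4273, 0.2515, 0.1681]
tcp_rot: [-2.435, -1.979, -0.012]
force: [-0.2, 0.8, 0.5]
finger_gap: 0.065
finger_force: 0.0
```

```bash
python3 - <<'E'
from h import *
delta([.5386,.1919,.048],-12.2)
for n,roi in(("scene",(170,320,60,480)),("side",(165,310,140,430))):
    im=vision.grab_frame(n);R=np.zeros((420,560),bool);R[roi[0]:roi[1],roi[2]:roi[3]]=1
    m=masks(im)
    for k in('cu','al'):
        c=big(m[k]&R)[0];print(n,k,rect(n,c,.051))
    cv2.imwrite(f'pics/f{n}.png',im[:,:,::-1])
E
```

```text
t 5.85 tcp [0.4273 0.2515 0.1681] dtool [-0.0366  0.1208  0.12  ] rot [ 0.002 -0.009  0.007] F [-0.2  0.8  0.5] gap 0.065
scene cu [512.3  59.2  57.4 109.4 -12. ]
scene al [588.9  97.   54.9 110.  -12.2]
side cu [507.3  60.8  58.9 109.7 -12.3]
side al [734.7 -94.6  42.1  58.5  49.5]
```

```bash
python3 -c "
from h import *
delta([.5016,.0211,.12],-12.2)"
```

```text
t 5.95 tcp [0.4263 0.2444 0.1672] dtool [-0.2026  0.1203  0.0472] rot [ 0.    -0.     0.002] F [ 0.3 -1.   0.4] gap 0.0727
```

Call:
tcp_steps(
  motion=[-0.034, 0.02, 0, 0, 0, 0, -0.034, 0.02, 0, 0, 0, 0, -0.034, 0.02, 0, 0, 0, 0, -0.034, 0.02, 0, 0, 0, 0, -0.034, 0.02, 0, 0, 0, 0],
  aperture=0.088,
)

```text
time_s: 6.37
tcp_pos: [0.4875, 0.0522, 0.167]
tcp_rot: [2.446, 1.971, -0.004]
force: [1.6, 0.1, -0.1]
finger_gap: 0.0883
finger_force: 0.0
```

Call:
tcp_steps(
  motion=[-0.032, 0.02, 0.01, 0, 0, 0, 0, 0, 0.02, 0, 0, 0, 0, 0, 0.017, 0, 0, 0, 0, 0, 0, 0, 0, 0, 0, 0, 0, 0, 0, 0],
)

```text
time_s: 6.78
tcp_pos: [0.4997, 0.0192, 0.1197]
tcp_rot: [-2.445, -1.971, 0.005]
force: [-0.2, 0.8, 0.3]
finger_gap: 0.088
finger_force: 0.0
```

```bash
python3 - <<'E'
from h import *
delta([.5016,.0211,.029],-12.2)
a=vision.grab_frame('wrist');b=vision.grab_frame('scene')
cv2.imwrite('pics/g.png',np.hstack([cv2.resize(a,(400,300)),b[100:400,150:550]])[:,:,::-1])
E
```

```text
t 6.78 tcp [0.4997 0.0192 0.1197] dtool [0.0024 0.0017 0.0907] rot [-0.003  0.002 -0.001] F [-0.2  0.8  0.3] gap 0.088
```

View pics/g.png

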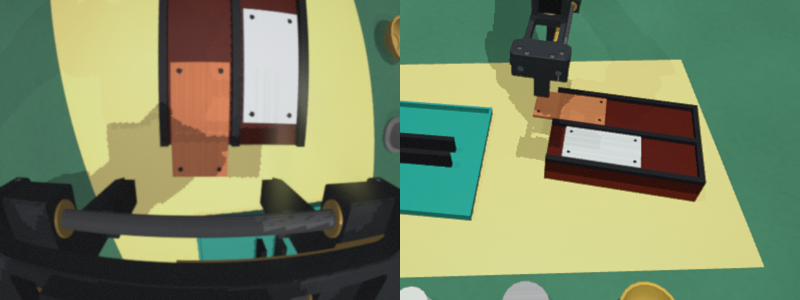

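In the wrist view the copper end (u 172–228, bottom v≈175) is centred between the open fingers and overhangs the edge (v≈145). I'll descend now.

Call:
tcp_steps(
  motion=[0.002, 0.001, 0.025, 0, 0, 0, 0, 0, 0.02, 0, 0, 0, 0, 0, 0.015, 0, 0, 0, 0, 0, 0.013, 0, 0, 0, 0, 0, 0, 0, 0, 0],
)

```text
time_s: 7.3
tcp_pos: [0.5018, 0.0227, 0.0463]
tcp_rot: [-2.443, -1.974, 0.003]
force: [-0.7, 0.3, 1.0]
finger_gap: 0.0879
finger_force: 0.0
```

Call:
tcp_steps(
  motion=[0, 0, 0.01, 0, 0, 0, 0, 0, 0.007, 0, 0, 0, 0, 0, 0, 0, 0, 0],
)

```text
time_s: 7.55
tcp_pos: [0.5026, 0.0224, 0.0303]
tcp_rot: [2.444, 1.973, -0.0]
force: [-0.1, -0.4, 0.7]
finger_gap: 0.088
finger_force: 0.0
```

```bash
python3 -c "
from h import *
delta([.5016,.0211,.029],-12.2)"
```

```text
t 7.55 tcp [0.5026 0.0224 0.0303] dtool [-0.0015 -0.0007  0.0013] rot [-0.     0.     0.001] F [-0.1 -0.4  0.7] gap 0.088
```

Close to grip.

Call:
tcp_steps(
  motion=[-0.001, 0, 0.001, 0, 0, 0, 0, 0, 0, 0, 0, 0, 0, 0, 0, 0, 0, 0, 0, 0, 0, 0, 0, 0, 0, 0, 0, 0, 0, 0],
  aperture=0.04,
  grip_force=50,
)

```text
time_s: 7.97
tcp_pos: [0.5025, 0.0211, 0.0296]
tcp_rot: [2.445, 1.972, 0.001]
force: [0.1, 1.0, 0.2]
finger_gap: 0.0568
finger_force: 0.0
```

Call:
tcp_steps(
  motion=[0, 0, 0, 0, 0, 0, 0, 0, 0, 0, 0, 0, 0, 0, 0, 0, 0, 0],
)

```text
time_s: 8.22
tcp_pos: [0.5022, 0.021, 0.0294]
tcp_rot: [2.445, 1.973, -0.0]
force: [-1.3, -0.5, 4.6]
finger_gap: 0.0527
finger_force: 50.0
```

Call:
tcp_steps(
  motion=[0, 0, -0.005, 0, 0, 0, 0, 0, -0.01, 0, 0, 0, 0, 0, -0.02, 0, 0, 0, 0, 0, -0.025, 0, 0, 0, 0, 0, 0, 0, 0, 0],
)

```text
time_s: 8.63
tcp_pos: [0.504, 0.0213, 0.0922]
tcp_rot: [2.444, 1.971, 0.007]
force: [0.9, 0.7, -3.3]
finger_gap: 0.0527
finger_force: 50.0
```

```bash
python3 - <<'E'
from h import *
delta([.5016,.0211,.09],-12.2)
im=vision.grab_frame('side');b=vision.grab_frame('scene')
cv2.imwrite('pics/i.png',np.hstack([im[80:330,100:450],b[80:330,200:550]])[:,:,::-1])
E
```

```text
t 8.63 tcp [0.504  0.0213 0.0922] dtool [-0.0007 -0.0023  0.0022] rot [ 0.005 -0.002 -0.001] F [ 0.9  0.7 -3.3] gap 0.0527
```

View pics/i.png

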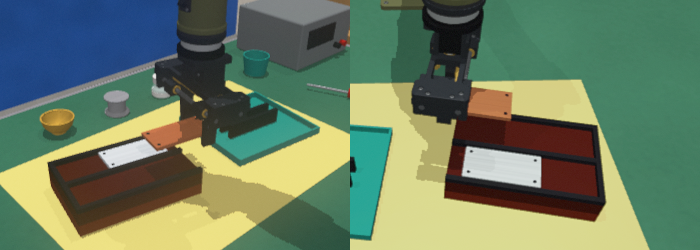

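The plate is held, level and clear of the board, and the aluminium plate is in place. Next is the tray.

```bash
python3 -c "
from h import *
delta([.5593,-.2262,.10],-7.4)"
```

```text
t 8.73 tcp [0.5027 0.021  0.0896] dtool [-0.2295  0.1077 -0.0104] rot [ 0.001 -0.    -0.084] F [-0.  -0.2 -3.5] gap 0.0525
```

Call:
tcp_steps(
  motion=[-0.015, 0.007, -0.005, 0, 0, 0, -0.025, 0.012, -0.005, 0, 0, 0, -0.025, 0.012, 0, 0, 0, 0, -0.025, 0.012, 0, 0, 0, 0, -0.025, 0.012, 0, 0, 0, 0],
)

```text
time_s: 9.15
tcp_pos: [0.5309, -0.1042, 0.0977]
tcp_rot: [-2.443, -1.972, 0.004]
force: [0.2, 0.6, -3.1]
finger_gap: 0.0526
finger_force: 50.0
```

Call:
tcp_steps(
  motion=[-0.025, 0.012, 0, 0, 0, 0, -0.025, 0.012, 0, 0, 0, 0, -0.025, 0.012, 0, 0, 0, 0, -0.022, 0.01, 0, 0, 0, 0, -0.012, 0.005, 0, 0, 0, 0],
)

```text
time_s: 9.57
tcp_pos: [0.5575, -0.2245, 0.0972]
tcp_rot: [-2.449, -1.968, 0.005]
force: [-0.4, -1.0, -3.3]
finger_gap: 0.0525
finger_force: 50.0
```

Call:
tcp_steps(
  motion=[0, 0, 0, 0, 0, -0.0075, 0, 0, 0, 0, 0, -0.0075, 0, 0, 0, 0, 0, -0.006, 0, 0, 0, 0, 0, 0, 0, 0, 0, 0, 0, 0],
)

```text
time_s: 9.98
tcp_pos: [0.5586, -0.2182, 0.0992]
tcp_rot: [-2.356, -2.076, -0.001]
force: [0.3, -0.2, -3.7]
finger_gap: 0.0531
finger_force: 50.0
```

```bash
python3 - <<'E'
from h import *
delta([.5593,-.2262,.06],-7.4)
a=vision.grab_frame('wrist');b=vision.grab_frame('scene');c=vision.grab_frame('side')
cv2.imwrite('pics/j.png',np.hstack([b[80:360,40:340],c[80:360,250:500],cv2.resize(a,(373,280))[:,60:310]])[:,:,::-1])
E
```

```text
t 9.98 tcp [ 0.5586 -0.2182  0.0992] dtool [-0.0079  0.0017  0.0392] rot [-0.    -0.001  0.003] F [ 0.3 -0.2 -3.7] gap 0.0531
```

View pics/j.png

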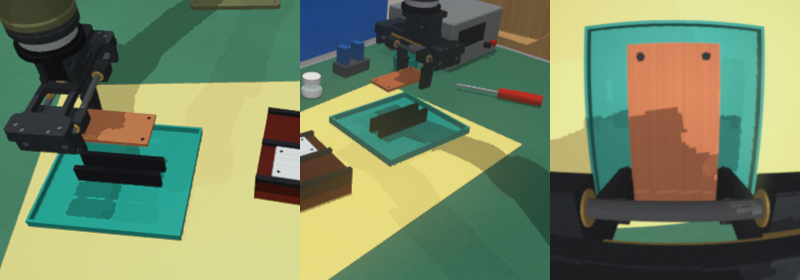

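The wrist view shows the plate (u 628–718) centred over the tray (u 588–765) and parallel to it. I'll trim the remaining 7 mm and descend.

Call:
tcp_steps(
  motion=[-0.006, 0.001, 0.015, 0, 0, 0, 0, 0, 0.02, 0, 0, 0, 0, 0, 0.02, 0, 0, 0, 0, 0, 0.01, 0, 0, 0, 0, 0, 0, 0, 0, 0],
)

```text
time_s: 10.55
tcp_pos: [0.5567, -0.2261, 0.0312]
tcp_rot: [-2.357, -2.071, 0.005]
force: [-0.3, -0.5, -2.7]
finger_gap: 0.0527
finger_force: 50.0
```

Call:
tcp_steps(
  motion=[0, 0, 0.004, 0, 0, 0, 0, 0, 0, 0, 0, 0, 0, 0, 0, 0, 0, 0],
)

```text
time_s: 10.8
tcp_pos: [0.5594, -0.2264, 0.0309]
tcp_rot: [2.359, 2.073, 0.001]
force: [0.2, -0.1, -2.6]
finger_gap: 0.0526
finger_force: 50.0
```

```bash
python3 -c "
from h import *
delta([.5593,-.2262,.0194],-7.4)"
```

```text
t 10.8 tcp [ 0.5594 -0.2264  0.0309] dtool [ 0.0002 -0.0001  0.0115] rot [0.001 0.    0.   ] F [ 0.2 -0.1 -2.6] gap 0.0526
```

Call:
tcp_steps(
  motion=[0, 0, 0.004, 0, 0, 0, 0, 0, 0.003, 0, 0, 0, 0, 0, 0.002, 0, 0, 0, 0, 0, 0, 0, 0, 0, 0, 0, 0, 0, 0, 0],
)

```text
time_s: 11.22
tcp_pos: [0.5588, -0.2263, 0.0212]
tcp_rot: [2.36, 2.074, -0.0]
force: [-0.6, 0.2, -3.1]
finger_gap: 0.0523
finger_force: 50.0
```

Call:
tcp_steps(
  motion=[0, 0, 0.001, 0, 0, 0, 0, 0, 0, 0, 0, 0],
)

```text
time_s: 11.38
tcp_pos: [0.5588, -0.2263, 0.0202]
tcp_rot: [2.36, 2.073, 0.0]
force: [-0.2, -0.3, -2.4]
finger_gap: 0.0524
finger_force: 50.0
```

Call:
tcp_steps(
  motion=[0, 0, 0.001, 0, 0, 0, 0, 0, 0, 0, 0, 0],
)

```text
time_s: 11.55
tcp_pos: [0.5589, -0.2264, 0.0196]
tcp_rot: [2.36, 2.073, -0.0]
force: [-0.6, -0.1, 0.2]
finger_gap: 0.0526
finger_force: 50.0
```

Contact: the weight has come off the wrist (Fz ≈ 0). Next I'll release and rise.

Call:
tcp_steps(
  motion=[0, 0, 0.0005, 0, 0, 0, 0, 0, 0, 0, 0, 0, 0, 0, 0, 0, 0, 0, 0, 0, 0, 0, 0, 0, 0, 0, 0, 0, 0, 0],
  aperture=0.085,
)

```text
time_s: 11.97
tcp_pos: [0.559, -0.2263, 0.0188]
tcp_rot: [2.36, 2.074, 0.0]
force: [1.2, -0.5, 0.3]
finger_gap: 0.0836
finger_force: 0.0
```

Call:
tcp_steps(
  motion=[0, 0, 0, 0, 0, 0, 0, 0, 0, 0, 0, 0, 0, 0, 0, 0, 0, 0],
)

```text
time_s: 12.22
tcp_pos: [0.5588, -0.2263, 0.0187]
tcp_rot: [2.36, 2.074, 0.0]
force: [0.4, 0.4, 0.6]
finger_gap: 0.0845
finger_force: 0.0
```

Call:
tcp_steps(
  motion=[0, 0, -0.01, 0, 0, 0, 0, 0, -0.02, 0, 0, 0, 0, 0, -0.03, 0, 0, 0, 0, 0, -0.035, 0, 0, 0, 0, 0, -0.035, 0, 0, 0],
)

```text
time_s: 12.63
tcp_pos: [0.5583, -0.2261, 0.1505]
tcp_rot: [-2.359, -2.074, 0.001]
force: [-0.1, -0.4, 1.5]
finger_gap: 0.0852
finger_force: 0.0
```

Call:
tcp_steps(
  motion=[-0.02, -0.02, -0.03, 0, 0, 0, -0.02, -0.035, 0, 0, 0, 0, -0.02, -0.035, 0, 0, 0, 0, -0.02, -0.035, 0, 0, 0, 0, 0, 0, 0, 0, 0, 0],
)

```text
time_s: 13.05
tcp_pos: [0.4144, -0.294, 0.1787]
tcp_rot: [-2.365, -2.06, 0.017]
force: [-1.0, 0.1, 0.1]
finger_gap: 0.085
finger_force: 0.0
```

```bash
python3 - <<'E'
from h import *
for n,roi in(("scene",(170,320,60,480)),("side",(165,310,310,430))):
    im=vision.grab_frame(n);R=np.zeros((420,560),bool);R[roi[0]:roi[1],roi[2]:roi[3]]=1
    m=masks(im);print(n,rect(n,big(m['cu']&R)[0],.041))
    if n=='scene':print('al',rect(n,big(m['al']&R)[0],.051),'tray',rect(n,big(m['tray']&R)[0],.016))
    cv2.imwrite(f'pics/k{n}.png',im[100:400,:400,::-1])
a=[cv2.imread(f'pics/k{n}.png') for n in('scene','side')];cv2.imwrite('pics/k.png',np.hstack([a[0],a[1][:,0:]]))
E
```

```text
scene [ 566.  -187.8   55.4  111.2   -6.9]
al [588.9  97.   54.9 110.  -12.2] tray [ 566.1 -187.   202.9  219.4   -7.4]
side [ 560.6 -185.7   54.8  112.2   -6.4]
```

View pics/k.png

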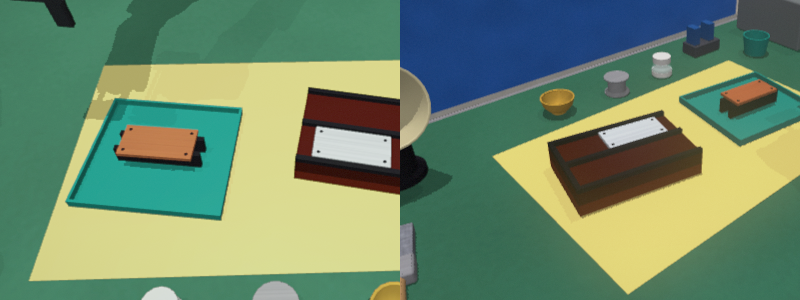

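The copper plate lies flat on both rails, within about 3 mm of the tray's centre and aligned to 1°. The aluminium plate hasn't moved, and the arm is clear.

Call:
tcp_steps(
  motion=[0, 0, 0, 0, 0, 0, 0, 0, 0, 0, 0, 0],
  quiet=true,
)

```text
ok
```

```bash
python3 -c "
from cell import arm, vision
print(arm.finish_job())"
```

```text
the job is handed in; nothing more can be done
None
```

The job is handed in: the copper plate lies flat on the tray rails, within about 3 mm of the tray's centre and 1° of the rails, the aluminium plate hasn't moved, and the arm was clear at about 13 s; no verdict came back.

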